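# Probe two pads of a round LED board on an x-y stage

### The job

Test the round LED board on the sliding stage: guide the stage by its black knob until the red pad lies centred under the fixed probe, and push the probe's orange button fully down; then bring the blue pad centred under the probe and push the button fully down again. Do not push the probe down anywhere else on the board, and do not disturb the jar, the bottle or the screwdriver. Leave the blue pad under the raised probe with the stage at rest.

Things in the scene. Friction and masses are not known exactly. Their poses are not given: they have to be found in the camera images.
- fixture: Fixed grey base plate, -110..155 mm in its x, +-145 in y, 18 thick. Origin on the bench straight below the probe; x and y are the slide directions, knob side -x. Column (22 mm across, 140 high) at x 135, y 125 mm carries a 12 mm bar (122 mm up) with the upright probe barrel (20 mm across, 98 to 138 mm up).
- stage_x (a joint): Lower slide along the fixture's x, -0.045 to +0.045 m, 0 = board centred under the probe. About 2.5 N of friction, no spring: stays where left.
- stage_y (a joint): Upper slide along the fixture's y, riding on the lower slide, -0.045 to +0.045 m, 0 = centred. About 2.5 N of friction, stays where left. Both slides move together when the knob is led in any horizontal direction.
- knob_top (a point): Centre of the top of the black upright knob by which the stage is led: cylinder 22 mm across, 48 mm tall, its top 100 mm above the bench, on a blue tongue (30 mm wide, its top 52 mm up) that sticks out of the blue upper slide plate; 122 mm from the board's centre towards the fixture's -x. Rigid with the board.
- pad_red (a point): Centre of the red pad, a disc 14 mm across on the white round LED board (100 mm across, its top 62 mm above the bench), 34 mm from the board's centre. The board is clamped to the upper slide at any angle and does not turn. A green and a yellow pad of the same size are not to be probed.
- pad_blue (a point): Centre of the blue pad, 14 mm across, on the same board, 34 mm from its centre, 170 degrees round from the red pad. Any pad can be brought under the probe within the slides' travel.
- probe_tip (a point): Lowest point of the brass probe, 73 mm above the bench when raised; it moves straight down with the button and does not move sideways.
- button_top (a point): Centre of the top of the orange round button on the probe, 24 mm across, 158 mm above the bench when raised; press straight down from above.
- plunger (a joint): Travel of the probe and its button, 0 = raised, 0.010 m = fully down; a spring (2.4 N at the start, 5.4 N fully down) raises it when let go.
- flux_jar: Bystander: jar with yellow lid, 48 mm across, 45 mm tall, loose. Origin at the centre of its underside.
- cleaner: Bystander: white bottle with blue cap, 46 mm across, 110 mm tall, loose. Origin at the centre of its underside.
- driver: Bystander: red-handled screwdriver 150 mm long, lying loose along its x. Origin at the centre of its underside.

How it is judged:
By the outcome, as a careful person would: the job done as asked, in the order asked, and still so for the second after the job is handed in, with the robot touching nothing.
It also fails if it takes over 72 s, if anything falls off the work surface, if the arm or the gripper's body presses on something with over 40 N, if the wrist force passes 120 N, or if a joint passes its speed limit or range.

### The arm

A 6-joint arm with a two-finger parallel gripper is mounted at the origin on the work surface. World frame = base frame: x ahead of the robot, y to its left, z up, the work surface at z = 0. Lengths are in mm, angles in degrees, forces in N, time in s.
With the tool pointing down it reaches from about 350 to 850 mm from the base axis. Payload 8.1 kg.
Tool frame: the origin (TCP) lies at the very end of the fingers, on their centre line; the grasp point (between the pads) lies 19 mm behind it; z points along the fingers, y is the line along which they close (so a half turn about z gives the same grasp; the last joint's range is limited). The gripper opens to 85 mm and grips with 20 to 120 N. Pads are 22 mm wide; open, the fingers measure 114 mm over their backs; the gripper's body (76 mm by 85 mm) begins 54 mm behind the grasp point. The pads swing forward as they close: fully open they stand 13 mm farther back than shut.
Start: joints at [58.648, 7.471, 85.268, -0, 87.261, -4.893], TCP at [267.316, 537.166, 231.292] pointing down, gripper open.
Joint ranges: [-169.43, 169.43], [-51.17, 129.36], [1.28, 143.12], [-76.62, 256.62], [0, 156.53], [-152.29, 152.29]. Speed limits (degrees/s): [136.94, 136.94, 159.86, 180, 180, 180].

### API

Orientations are given as [roll, pitch, yaw] about the fixed x, y, z axes, in that order (R = Rz(yaw) Ry(pitch) Rx(roll)).
In Python, from bench import sense, eyes, job, models gives the robot as it stands. The module is installed in compiled form; this text tells all that it offers.
- The arm moves only by the tool apply_moves, never from a script. Its argument "rows" is a list of rows, each a list of 6 numbers: the shift along the tool's x, y, z in mm, then the turn, a rotation vector about the tool's x, y, z in rad. In form: [[dx, dy, dz, rx, ry, rz], ...]. A call has exactly 5 rows; each row shifts and turns the commanded pose from where the row before left it, along the tool's axes as they then stand; what a row does not reach is not made up. A row lasts 1/8 s, in which the tool goes at most 62.5 mm and 10.7 degrees, less where a joint would pass 70% of its speed; a pose out of reach is approached as far as the arm can. A call is refused whole if a number of a shift passes 62.5 or a number of a turn 0.188, either way. A call with a gripper value outside its range is refused whole. "fingers" is the finger opening in mm, from 0 to 85.4, set as the call begins (left out, the last holds). The fingers move at their own pace and stop on an object; "grip_force" is the grip in N (left out, the last holds). Time passes only in rows, so rows that do not move let the fingers close, or fill a call up. It gives the time, the measured TCP pose, the force, the opening and the grip force at its end, in the units of the state.
- sense(): the state, without advancing time (a new reading comes with each control period).
- eyes.snapshot(name): name is "scene" or "top" or "wrist"; returns (picture, depth): 420x560x3 uint8, red, green, blue; 420x560 float32, mm along the optical axis (not along the pixel's ray), 0 where there is no reading.
- eyes.get_calibration(name): a dict with "intrinsics" (3x3 intrinsics, pixels), "R" (3x3) and "t" (3): a world point X has camera coordinates R X + t; the wrist camera has in their place "mount" (4x4, takes a point from camera to tool coordinates, whose origin is the TCP and whose axes are the flange's). Camera axes: x right, y down, z forward; pixel columns grow to the right and rows downward; lengths in mm; the calibration is good to about 2 mm. A picture is of the moment at which its call begins: read the wrist's pose just before it. get_calibration takes no time and is no camera call.
- job.hand_in(): hands the job in; it is judged then, once.
Trained networks look in the newest picture that a camera, given by its name, has taken for a name from the list of things; names that differ only in an ending like _2 or _b are one class to them, and where a whole thing is asked for, a point or a joint stands for the part that bears it (a point fixed in the world has none). Each returns a list of dicts, best first, with "confidence" (0 to 1); they miss things now and then, are a little off and sometimes report something else, mostly with a low value. They report only what shows in the picture. A call takes as long as a camera call.
- models.boxes_of(name, camera): "xyz" ([x, y, z] in mm, in world coordinates, good to about 4 mm: the middle of the surface that is visible of it).
- models.cut_out(name, camera): "pixels" (420x560 bool, what is visible of it).
- models.place_of(name, camera): "xyz" ([x, y, z] in mm, in world coordinates, good to about 4 mm: a listed point, or the origin of a listed thing).
The state is a dict: "time": time; "joint_pos": joint angles; "qd": joint speeds; "joint_efforts": joint torques, N m; "tool_pos": TCP position; "tcp_rot": TCP orientation; "ft_force": force on the tool from outside, world axes, zero at the start; "wrist_torque": the same for the moment, N m; "finger_gap": finger opening in mm; "grip_force": force on a finger pad.
Only numpy, scipy, OpenCV 4.12 (cv2) and the standard library are available. Lean on these libraries where they do the work, as an engineer would, in place of code of your own. Each camera call takes 0.05 s, during which the arm holds its last target. There are 200 camera calls.

## Working session

There is one attempt and no reset: what is moved stays moved. The work goes in short steps, Python scripts to look and compute and a tool call to move; the robot and the scene stay as the last step left them, time stands still between calls to the robot, and variables do not carry over. Pictures are saved under pics/ and viewed, at most 10 in all, crops included, and the job is handed in when it is done.

Besides the shell and the picture viewer there is one more tool, called as name([rows], argument=value, ...), one row to a line, values as JSON. apply_moves: Moves the arm, as the interface text tells. Its arguments: {"type":"object","properties":{"rows":{"type":"array"},"fingers":{"type":"number"},"grip_force":{"type":"number"}},"required":["rows"]}

```bash
mkdir -p pics; cat > h.py <<'E'
import numpy as np, cv2
from bench import sense, eyes, job, models
def snap(cam, fn=None):
    p,d=eyes.snapshot(cam)
    if fn: cv2.imwrite('pics/'+fn,p[:,:,::-1])
    return p,d
E
python3 - <<'E'
from h import *
s=sense(); print({k:np.round(v,3) for k,v in s.items()})
for cam in ["scene","top"]:
    snap(cam,cam+'1.png'); c=eyes.get_calibration(cam); print(cam,np.round(c['intrinsics'],1).tolist(),np.round(-c['R'].T@c['t'],0))
    for n in ["fixture","knob_top","pad_red","pad_blue","probe_tip","button_top","flux_jar","cleaner","driver"]:
        print(n,[(round(r['confidence'],2),np.round(r['xyz'],1).tolist()) for r in models.place_of(n,cam)[:2]])
print(sense()['time'])
E
```

```text
{'time': np.float64(0.0), 'joint_pos': array([ 5.8647e+01,  7.5160e+00,  8.5328e+01,  1.0000e-03,  8.7261e+01,
       -4.8910e+00]), 'qd': array([ 0.053,  0.003,  0.051,  0.09 ,  0.02 , -0.05 ]), 'joint_efforts': array([ 2.0000e-03, -5.6940e+01, -5.0055e+01, -0.0000e+00,  1.5000e-02,
       -0.0000e+00]), 'tool_pos': array([267.034, 536.7  , 230.249]), 'tcp_rot': array([-1.79895e+02, -1.00000e-02,  1.53539e+02]), 'ft_force': array([-0.062, -0.526, -0.298]), 'wrist_torque': array([ 0.01 , -0.032,  0.024]), 'grip_force': np.float64(0.0), 'finger_gap': np.float64(85.393)}
scene [[478.2, 0.0, 282.4], [0.0, 478.2, 209.6], [0.0, 0.0, 1.0]] [1005. -187.  879.]
fixture [(0.6, [593.2, 34.5, -1.0])]
knob_top [(0.75, [483.2, 31.9, 96.0])]
pad_red [(0.86, [573.7, 25.8, 59.9])]
pad_blue [(0.57, [632.8, 0.6, 62.7])]
probe_tip [(0.32, [634.8, 0.0, 61.6])]
button_top [(0.48, [591.8, 34.8, 156.6])]
flux_jar [(0.81, [561.4, 279.4, 3.3])]
cleaner [(0.65, [608.9, -171.6, -3.6])]
driver [(0.97, [471.9, -180.6, 0.5])]
top [[446.6, 0.0, 272.6], [0.0, 446.6, 206.6], [0.0, 0.0, 1.0]] [ 493.   36. 1145.]
fixture [(0.86, [590.7, 34.7, -2.4]), (0.4, [606.4, -175.5, 3.6])]
knob_top [(0.67, [479.4, 27.1, 100.8])]
pad_red [(0.9, [571.8, 26.6, 62.4])]
pad_blue [(0.68, [636.3, 6.2, 63.0])]
probe_tip [(0.29, [636.9, 5.7, 60.7])]
button_top [(0.47, [591.7, 32.3, 157.2]), (0.4, [471.7, -182.1, -2.5])]
flux_jar [(0.6, [567.1, 276.4, 0.1])]
cleaner [(0.79, [603.7, -174.4, 1.6])]
driver [(0.88, [469.8, -177.6, 0.6])]
1.0
```

View pics/scene1.png

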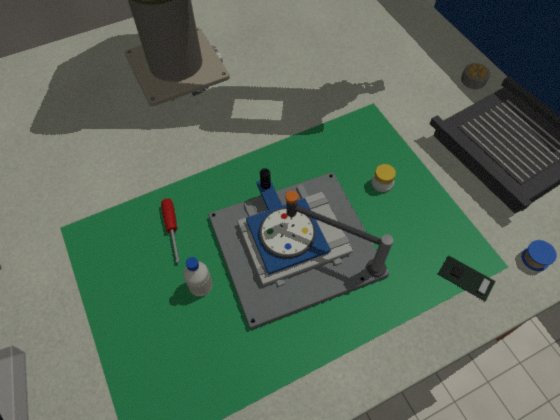

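View pics/top1.png

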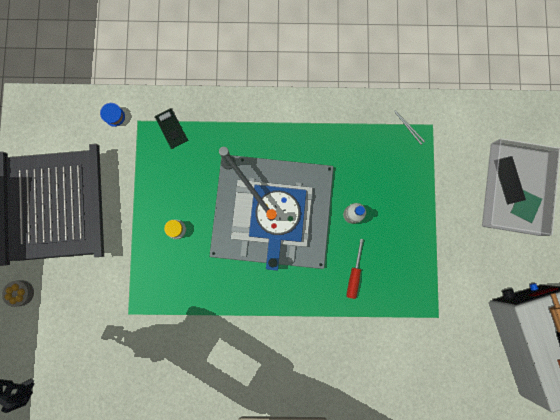

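The scene view shows the button at about (292,198), red pad at (284,215), blue pad at (288,246) and knob at (265,178). In the top view they are at (271,214), (274,226), (284,200) and (273,262). The bystanders are clear of the stage, and the fixture is turned only a few degrees.

```bash
cat >> h.py <<'E'
def cam_pose(cam,s=None):
    c=eyes.get_calibration(cam); K=c['intrinsics']
    if cam!='wrist': return K,np.array(c['R']),np.array(c['t'])
    from scipy.spatial.transform import Rotation as Ro
    s=s or sense(); T=np.eye(4); T[:3,:3]=Ro.from_euler('xyz',s['tcp_rot'],degrees=True).as_matrix(); T[:3,3]=s['tool_pos']
    W=np.linalg.inv(T@np.array(c['mount'])); return K,W[:3,:3],W[:3,3]
def toz(P,uv,z):
    K,R,t=P; r=R.T@np.linalg.inv(K)@np.array([uv[0],uv[1],1.]); o=-R.T@t
    return (o+r*(z-o[2])/r[2])
def proj(P,X):
    K,R,t=P; q=K@(R@np.array(X,float)+t); return q[:2]/q[2]
HS={'red':((172,6),),'blue':((108,124),),'orange':((7,17),),'yellow':((20,33),),'green':((45,90),)}
def blob(p,near,col,r=15,smin=120,vmin=60):
    h=cv2.cvtColor(p,cv2.COLOR_RGB2HSV); a,b=HS[col][0]; H=h[...,0]
    m=((H>=a)&(H<=b)) if a<b else ((H>=a)|(H<=b))
    m&=(h[...,1]>smin)&(h[...,2]>vmin)
    yy,xx=np.mgrid[:p.shape[0],:p.shape[1]]; m&=np.hypot(xx-near[0],yy-near[1])<r
    n,l,st,ce=cv2.connectedComponentsWithStats(m.astype(np.uint8))
    if n<2: return None,0
    k=1+np.argmax(st[1:,4]); return ce[k],int(st[k,4])
def tri(obs):
    A=[];b=[]
    for P,uv in obs:
        K,R,t=P; M=K@np.c_[R,t]
        for i in (0,1):
            r=uv[i]*M[2]-M[i]; n=np.linalg.norm(r[:3]); A.append(r[:3]/n); b.append(-r[3]/n)
    return np.linalg.lstsq(np.array(A),np.array(b),rcond=None)[0]
E
python3 - <<'E'
from h import *
near={'scene':{'red':(284,215),'blue':(288,246),'orange':(292,197),'yellow':(305,231)},'top':{'red':(274,226),'blue':(284,200),'orange':(271,214)}}
O={}
for cam in near:
    p=cv2.imread(f'pics/{cam}1.png')[:,:,::-1].copy(); P=cam_pose(cam)
    for c,n in near[cam].items():
        uv,a=blob(p,n,c,9,90,50)
        print(cam,c,uv,a, None if uv is None else np.round(toz(P,uv,155 if c=='orange' else 62),1))
        if uv is not None: O.setdefault(c,[]).append((P,uv))
    s=cv2.resize(p[150:280,200:340],None,fx=2.8,fy=2.8,interpolation=cv2.INTER_CUBIC); near[cam]['img']=s
for c in O:
    if len(O[c])>1: print(c,np.round(tri(O[c]),1))
cv2.imwrite('pics/c1.png',np.hstack([near['scene']['img'],near['top']['img']])[:,:,::-1])
for cam in ['top','scene']:
    eyes.snapshot(cam)
    m=models.cut_out('fixture',cam)[0]['pixels'].astype(np.uint8)
    hull=cv2.convexHull(np.argwhere(m)[:,::-1].astype(np.int32)); q=cv2.approxPolyDP(hull,8,True)[:,0]
    X=np.array([toz(cam_pose(cam),u,18)[:2] for u in q]); print(cam,q.tolist(),np.round(X,1).tolist())
c=eyes.get_calibration('wrist'); print(np.round(c['mount'],3),np.round(c['intrinsics'],1))
E
```

```text
scene red [283.93939394 215.57575758] 33 [571.2  29.   62. ]
scene blue [287.5 246. ] 26 [634.6   4.4  62. ]
scene orange [291.32394366 196.62676056] 142 [591.2  34.2 155. ]
scene yellow [304.5        229.78571429] 28 [618.2  50.1  62. ]
top red [273.47826087 225.39130435] 23 [573.2  27.6  62. ]
top blue [283.52173913 199.60869565] 23 [636.7   3.8  62. ]
top orange [270.96808511 213.72340426] 94 [592.3  34.2 155. ]
red [573.1  27.8  65.6]
blue [636.2   3.7  65.4]
orange [592.1  34.  156.4]
top [[331, 167], [322, 268], [210, 255], [221, 147]] [[728.7, -118.8], [471.3, -95.5], [500.1, 185.4], [777.3, 165.0]]
scene [[387, 275], [251, 328], [209, 214], [264, 168], [332, 173], [391, 236]] [[758.8, 158.1], [734.0, -121.7], [472.8, -97.7], [417.8, 56.9], [498.8, 184.8], [690.3, 212.9]]
[[   0.      -0.957   -0.29    73.042]
 [   1.       0.       0.       0.322]
 [  -0.      -0.29     0.957 -142.062]
 [   0.       0.       0.       1.   ]] [[374.8   0.  286.8]
 [  0.  374.8 211. ]
 [  0.    0.    1. ]]
```

View pics/c1.png

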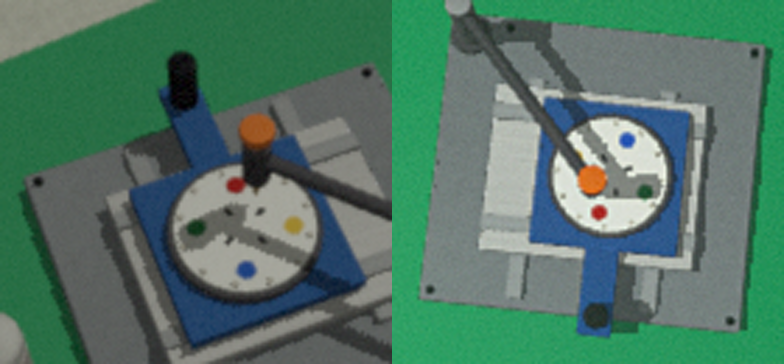

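The crop shows the red pad just knob-side of the probe and the blue pad on the far side, so the colour centroids are right. The probe is near (592,34), red near (572,28), blue near (636,4), and the fixture yaw is about -5.3°. I'll move above the knob, with the wrist camera on the side away from the probe.

apply_moves([
  [-42, -36, 0, 0, 0, 0],
  [-42, -36, 0, 0, 0, 0],
  [-42, -36, 0, 0, 0, 0],
  [-42, -36, 0, 0, 0, 0],
  [-42, -36, 0, 0, 0, 0],
], fingers=60)

```text
time: 1.82
tool_pos: [375.6, 280.9, 231.5]
tcp_rot: [180.0, 0.0, 153.6]
ft_force: [1.0, -0.2, -0.3]
finger_gap: 59.6
grip_force: 0.0
```

apply_moves([
  [-42, -36, 0, 0, 0, 0],
  [-42, -36, 0, 0, 0, 0],
  [-42, -36, 0, 0, 0, 0],
  [-42, -36, 0, 0, 0, 0],
  [-42, -36, 0, 0, 0, 0],
])

```text
time: 2.45
tool_pos: [483.5, 25.9, 231.6]
tcp_rot: [180.0, 0.0, 153.5]
ft_force: [-0.0, 0.1, -0.4]
finger_gap: 60.2
grip_force: 0.0
```

apply_moves([
  [0, 0, 0, 0, 0, -0.123],
  [0, 0, 0, 0, 0, -0.123],
  [0, 0, 0, 0, 0, -0.124],
  [0, 0, 0, 0, 0, 0],
  [0, 0, 0, 0, 0, 0],
])

```text
time: 3.08
tool_pos: [482.9, 27.8, 231.4]
tcp_rot: [180.0, 0.0, 174.6]
ft_force: [-0.1, 0.6, 0.6]
finger_gap: 60.1
grip_force: 0.0
```

```bash
python3 - <<'E'
from h import *
s=sense(); P=cam_pose('wrist',s); p,d=snap('wrist','w1.png')
print(s['time'],np.round(s['tool_pos'],1),np.round(s['tcp_rot'],2),np.round(s['ft_force'],2))
for n in ["knob_top","pad_red","pad_blue","button_top"]:
    print(n,[(round(r['confidence'],2),np.round(r['xyz'],1).tolist()) for r in models.place_of(n,'wrist')[:2]])
for n,X in dict(knob=(482,28,100),red=(572,28,62),blue=(636,4,62),btn=(592,34,158),tip=(592,34,73)).items(): print(n,np.round(proj(P,X)))
E
```

```text
3.075 [482.9  27.8 231.4] [1.8000e+02 1.0000e-02 1.7459e+02] [-0.15  0.65  0.62]
knob_top [(0.94, [489.2, 28.6, 98.0]), (0.67, [564.4, 275.7, 3.8])]
pad_red [(0.98, [573.4, 26.1, 60.4]), (0.55, [634.2, 2.4, 65.9])]
pad_blue [(0.57, [633.5, -0.0, 63.1]), (0.36, [573.6, 26.0, 60.9])]
button_top []
knob [287. 197.]
red [296. 281.]
blue [277. 342.]
btn [311. 371.]
tip [305. 306.]
```

View pics/w1.png

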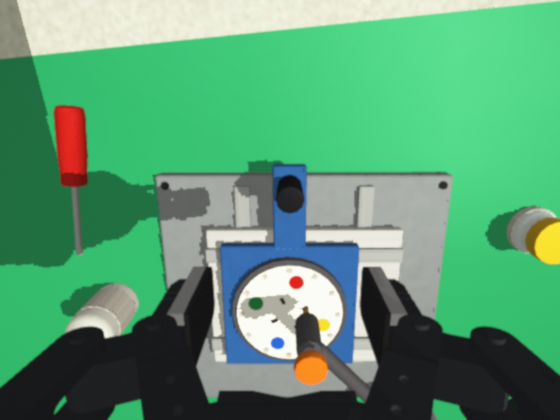

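The wrist view has the knob top near (290,198), red at (296,282), blue at (278,342) and the button at (311,367). The probe tip is near (305,310), and the plate edge lies level, so the yaw is right.

```bash
python3 - <<'E'
from h import *
p=cv2.imread('pics/w1.png')[:,:,::-1].copy(); P=cam_pose('wrist')
for c,n,z in [('red',(296,282),62),('blue',(278,342),62),('orange',(311,367),155),('yellow',(323,325),62),('green',(256,303),62)]:
    uv,a=blob(p,n,c,22 if c=='orange' else 10,100,40); print(c,np.round(uv,1),a,np.round(toz(P,uv,z),1))
g=p.max(2); m=(g<45).astype(np.uint8); m[:, :250]=0; m[:,330:]=0; m[:170]=0; m[230:]=0
q=np.argwhere(m)[:,::-1].astype(np.float32); print('knob box',q.min(0),q.max(0))
uv=[ (q[:,0].min()+q[:,0].max())/2, q[:,1].max()]; r=toz(P,uv,100); print(r, r-[11,-1,0])
c=cv2.resize(p[165:330,235:345],None,fx=3.6,fy=3.6,interpolation=cv2.INTER_CUBIC)[:,:,::-1]; cv2.imwrite('pics/w1c.png',c)
E
```

```text
red [295.8 282.1] 144 [573.1  27.9  62. ]
blue [277.1 342.9] 111 [636.7   4.3  62. ]
orange [310.8 367.2] 969 [591.   34.7 155. ]
yellow [323.  324.5] 124 [620.4  49.9  62. ]
green [255.3 303. ] 111 [591.3 -11.8  62. ]
knob box [277. 176.] [301. 211.]
[492.92389475  28.65648806 100.        ] [481.92389475  29.65648806 100.        ]
```

View pics/w1c.png

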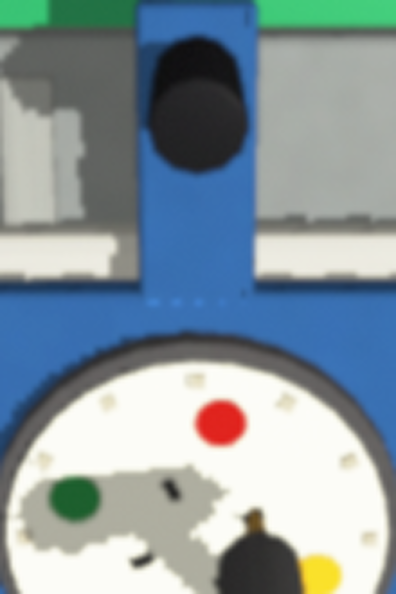

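apply_moves([
  [1, 1.2, 30, 0, 0, 0],
  [0, 0, 40, 0, 0, 0],
  [0, 0, 40, 0, 0, 0],
  [0, 0, 35, 0, 0, 0],
  [0, 0, 24, 0, 0, 0],
], fingers=60)

```text
time: 3.95
tool_pos: [481.0, 29.1, 60.4]
tcp_rot: [-180.0, -0.1, 174.7]
ft_force: [-0.1, 1.3, -0.2]
finger_gap: 60.1
grip_force: 0.0
```

apply_moves([
  [0, 0, 0, 0, 0, 0],
  [0, 0, 0, 0, 0, 0],
  [0, 0, 0, 0, 0, 0],
  [0, 0, 0, 0, 0, 0],
  [0, 0, 0, 0, 0, 0],
], fingers=10, grip_force=30)

```text
time: 4.58
tool_pos: [483.0, 29.1, 63.6]
tcp_rot: [180.0, 0.1, 174.7]
ft_force: [-1.9, 1.2, 6.7]
finger_gap: 21.3
grip_force: 30.5
```

apply_moves([
  [-4.5, 2, 0, 0, 0, 0],
  [-4.5, 2, 0, 0, 0, 0],
  [-4.5, 2, 0, 0, 0, 0],
  [-4.7, 2, 0, 0, 0, 0],
  [0, 0, 0, 0, 0, 0],
])

```text
time: 5.2
tool_pos: [502.4, 35.0, 63.6]
tcp_rot: [-180.0, 0.2, 174.7]
ft_force: [2.3, -1.7, 5.3]
finger_gap: 21.1
grip_force: 30.6
```

apply_moves([
  [0, 0, 0, 0, 0, 0],
  [0, 0, 0, 0, 0, 0],
  [0, 0, 0, 0, 0, 0],
  [0, 0, 0, 0, 0, 0],
  [0, 0, 0, 0, 0, 0],
], fingers=60)

```text
time: 5.82
tool_pos: [500.8, 35.3, 62.2]
tcp_rot: [-180.0, -0.0, 174.7]
ft_force: [0.2, 0.1, 0.9]
finger_gap: 60.5
grip_force: 0.0
```

apply_moves([
  [0, 0, 20, 0, 0, 0],
  [0, 0, 0, 0, 0, 0],
  [0, 0, 0, 0, 0, 0],
  [0, 0, 0, 0, 0, 0],
  [0, 0, 0, 0, 0, 0],
])

```text
time: 6.45
tool_pos: [501.4, 35.3, 42.9]
tcp_rot: [180.0, 0.1, 174.7]
ft_force: [0.3, -0.0, -0.2]
finger_gap: 60.2
grip_force: 0.0
```

I moved 20 mm the wrong way: tool +z is down. The fingers are straddling the tongue with no force reading, so I'll raise straight up now.

apply_moves([
  [0, 0, -37, 0, 0, 0],
  [0, 0, -37, 0, 0, 0],
  [0, 0, -37, 0, 0, 0],
  [0, 0, -37, 0, 0, 0],
  [0, 0, -37, 0, 0, 0],
])

```text
time: 7.08
tool_pos: [500.8, 35.3, 228.9]
tcp_rot: [180.0, 0.0, 174.7]
ft_force: [0.9, -1.7, 0.0]
finger_gap: 59.9
grip_force: 0.0
```

apply_moves([
  [19, 0, 0, 0, 0, 0],
  [0, 0, 0, 0, 0, 0],
  [0, 0, 0, 0, 0, 0],
  [0, 0, 0, 0, 0, 0],
  [0, 0, 0, 0, 0, 0],
])

```text
time: 7.7
tool_pos: [482.0, 37.0, 226.8]
tcp_rot: [-180.0, -0.0, 174.7]
ft_force: [0.5, -0.2, -0.2]
finger_gap: 59.9
grip_force: 0.0
```

```bash
cat >> h.py <<'E'
def look(fn,rb,bb,probe=(591.7,34.3)):
    """measure red and blue pad in wrist, scene and top at expected world points rb, bb"""
    for cam in ('wrist','scene','top'):
        P=cam_pose(cam); p,d=snap(cam,f'{cam}_{fn}.png')
        for c,X,z in (('red',(*rb,62),62),('blue',(*bb,62),62),('orange',(*probe,155),155)):
            uv,a=blob(p,proj(P,X),c,(22 if c=='orange' else 14) if cam=='wrist' else 9,100,40)
            print(cam,c,a,None if uv is None else (np.round(uv,1),np.round(toz(P,uv,z),1)))
        t=proj(P,(*probe,68)).astype(int); k=40 if cam=='wrist' else 25
        c=cv2.resize(p[t[1]-k:t[1]+k,t[0]-k:t[0]+k],(260,260),interpolation=cv2.INTER_CUBIC)
        o=c if cam=='wrist' else np.hstack([o,c])
    cv2.imwrite(f'pics/{fn}.png',o[:,:,::-1]); s=sense(); print(s['time'],s['tool_pos'])
E
python3 -c "
from h import *
look('l2',(591.7,34.3),(655,10.5))"
```

```text
wrist red 144 (array([293. , 304.9]), array([592.8,  32.7,  62. ]))
wrist blue 109 (array([274.6, 364.1]), array([656.2,   9.1,  62. ]))
wrist orange 982 (array([297.6, 374.1]), array([591.1,  34.5, 155. ]))
scene red 28 (array([290.5, 222.2]), array([590.7,  33.6,  62. ]))
scene blue 26 (array([294.5, 253. ]), array([653.9,   9.5,  62. ]))
scene orange 142 (array([291.4, 196.7]), array([591.4,  34.4, 155. ]))
top red 0 None
top blue 21 (array([281.6, 191.8]), array([656.1,   8.6,  62. ]))
top orange 92 (array([271. , 213.7]), array([592.3,  34.2, 155. ]))
7.85 [481.99735892  37.04548071 227.05829767]
```

View pics/l2.png

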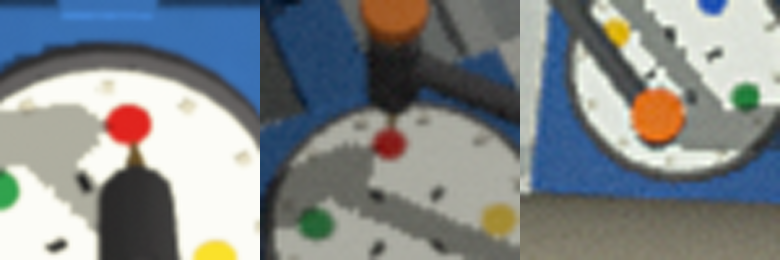

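Red is now about 1.5 mm short in y: its centre is at crop (128,124), with the tip just past it at (134,148). I'll re-grip at the release pose and nudge it.

apply_moves([
  [-19, 0, 0, 0, 0, 0],
  [0, 0, 45, 0, 0, 0],
  [0, 0, 45, 0, 0, 0],
  [0, 0, 45, 0, 0, 0],
  [0, 0, 30, 0, 0, 0],
])

```text
time: 8.48
tool_pos: [499.6, 35.3, 59.8]
tcp_rot: [-180.0, -0.1, 174.7]
ft_force: [-0.2, -1.0, 0.4]
finger_gap: 60.1
grip_force: 0.0
```

apply_moves([
  [0, 0, 0, 0, 0, 0],
  [0, 0, 0, 0, 0, 0],
  [0, 0, 0, 0, 0, 0],
  [0, 0, 0, 0, 0, 0],
  [0, 0, 0, 0, 0, 0],
], fingers=10)

```text
time: 9.1
tool_pos: [502.1, 35.3, 63.9]
tcp_rot: [180.0, 0.2, 174.7]
ft_force: [-1.8, 0.7, 6.3]
finger_gap: 21.4
grip_force: 30.6
```

apply_moves([
  [0, 0.8, 0, 0, 0, 0],
  [0, 0.9, 0, 0, 0, 0],
  [0, 0, 0, 0, 0, 0],
  [0, 0, 0, 0, 0, 0],
  [0, 0, 0, 0, 0, 0],
])

```text
time: 9.72
tool_pos: [502.3, 36.7, 63.9]
tcp_rot: [-180.0, 0.1, 174.7]
ft_force: [-1.1, -1.1, 7.2]
finger_gap: 21.1
grip_force: 30.9
```

apply_moves([
  [0, 0, 0, 0, 0, 0],
  [0, 0, 0, 0, 0, 0],
  [0, 0, 0, 0, 0, 0],
  [0, 0, 0, 0, 0, 0],
  [0, 0, 0, 0, 0, 0],
], fingers=60)

```text
time: 10.35
tool_pos: [501.0, 37.0, 62.2]
tcp_rot: [-180.0, -0.0, 174.7]
ft_force: [0.3, -0.7, 0.5]
finger_gap: 60.0
grip_force: 0.0
```

apply_moves([
  [0, 0, -37, 0, 0, 0],
  [0, 0, -37, 0, 0, 0],
  [0, 0, -37, 0, 0, 0],
  [0, 0, -37, 0, 0, 0],
  [0, 0, -17, 0, 0, 0],
])

```text
time: 10.98
tool_pos: [502.1, 37.0, 229.7]
tcp_rot: [180.0, 0.2, 174.7]
ft_force: [0.1, 0.2, 0.1]
finger_gap: 60.2
grip_force: 0.0
```

apply_moves([
  [19, 0, 0, 0, 0, 0],
  [0, 0, 0, 0, 0, 0],
  [0, 0, 0, 0, 0, 0],
  [0, 0, 0, 0, 0, 0],
  [0, 0, 0, 0, 0, 0],
], fingers=0)

```text
time: 11.6
tool_pos: [482.2, 38.7, 226.9]
tcp_rot: [-180.0, -0.0, 174.7]
ft_force: [-0.8, -0.3, -0.4]
finger_gap: 0.2
grip_force: 0.0
```

```bash
python3 -c "
from h import *
look('l3',(591.7,34.3),(655,10.5))"
```

```text
wrist red 0 None
wrist blue 0 None
wrist orange 419 (array([287.3, 376.5]), array([592.7,  29. , 155. ]))
scene red 26 (array([291.3, 222. ]), array([591. ,  35.1,  62. ]))
scene blue 29 (array([295.4, 252.7]), array([654.2,  11.3,  62. ]))
scene orange 140 (array([291.3, 196.7]), array([591.3,  34.2, 155. ]))
top red 0 None
top blue 21 (array([280.9, 191.8]), array([655.9,  10.5,  62. ]))
top orange 92 (array([271. , 213.7]), array([592.3,  34.2, 155. ]))
11.75 [482.21800247  38.7334085  227.17365392]
```

View pics/l3.png

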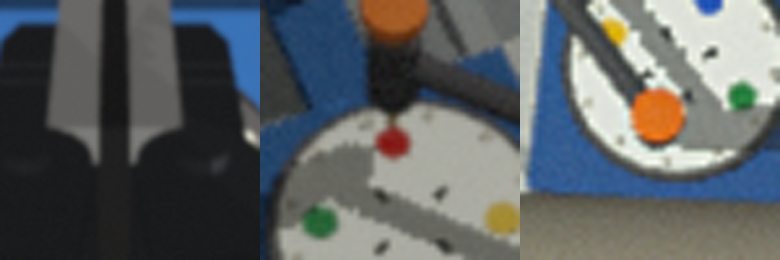

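The scene and top views put red within about 1 mm of the probe axis. Next is the button: I'll cross over above it, then press.

apply_moves([
  [-36, 2, 0, 0, 0, 0],
  [-36, 2, 0, 0, 0, 0],
  [-37.4, 1.7, 0, 0, 0, 0],
  [0, 0, 40, 0, 0, 0],
  [0, 0, 20, 0, 0, 0],
])

```text
time: 12.38
tool_pos: [590.5, 34.4, 164.5]
tcp_rot: [-180.0, -0.2, 174.7]
ft_force: [0.3, -0.9, -1.1]
finger_gap: 0.2
grip_force: 0.0
```

apply_moves([
  [0, 0, 4, 0, 0, 0],
  [0, 0, 4, 0, 0, 0],
  [0, 0, 4, 0, 0, 0],
  [0, 0, 4, 0, 0, 0],
  [0, 0, 2, 0, 0, 0],
])

```text
time: 13.0
tool_pos: [592.3, 34.4, 150.2]
tcp_rot: [180.0, 0.1, 174.7]
ft_force: [0.5, 0.3, 5.0]
finger_gap: -0.2
grip_force: 2.3
```

apply_moves([
  [0, 0, 2, 0, 0, 0],
  [0, 0, 2, 0, 0, 0],
  [0, 0, 2, 0, 0, 0],
  [0, 0, 1, 0, 0, 0],
  [0, 0, 0, 0, 0, 0],
])

```text
time: 13.62
tool_pos: [592.9, 34.4, 147.7]
tcp_rot: [180.0, 0.2, 174.8]
ft_force: [-14.6, 0.6, 32.7]
finger_gap: 0.2
grip_force: 16.9
```

The button hit its stop (32.7 N at z = 147.7 mm), so it is fully down. I'll raise and go back to the knob.

apply_moves([
  [0, 0, -10, 0, 0, 0],
  [0, 0, -35, 0, 0, 0],
  [0, 0, -40, 0, 0, 0],
  [36, -2, 0, 0, 0, 0],
  [36, -2, 0, 0, 0, 0],
])

```text
time: 14.25
tool_pos: [518.8, 37.0, 227.3]
tcp_rot: [-180.0, -0.0, 174.7]
ft_force: [-0.4, 0.2, -0.6]
finger_gap: -0.1
grip_force: 0.0
```

apply_moves([
  [18.4, -1.7, 0, 0, 0, 0],
  [0, 0, 0, 0, 0, 0],
  [0, 0, 0, 0, 0, 0],
  [0, 0, 0, 0, 0, 0],
  [0, 0, 0, 0, 0, 0],
], fingers=60)

```text
time: 14.88
tool_pos: [501.4, 37.0, 227.0]
tcp_rot: [-180.0, -0.0, 174.7]
ft_force: [-0.2, -0.4, 0.3]
finger_gap: 60.0
grip_force: 0.0
```

```bash
python3 -c "
from h import *
look('l4',(591.7,34.3),(655,10.5))"
```

```text
wrist red 146 (array([293. , 285.9]), array([592.8,  34.4,  62. ]))
wrist blue 95 (array([273.2, 346.9]), array([656.1,   9.7,  62. ]))
wrist orange 1007 (array([295.4, 350. ]), array([591. ,  34.6, 155. ]))
scene red 27 (array([291.2, 222.1]), array([591.1,  34.9,  62. ]))
scene blue 28 (array([295.4, 252.8]), array([654.3,  11.1,  62. ]))
scene orange 143 (array([291.4, 196.7]), array([591.4,  34.3, 155. ]))
top red 0 None
top blue 21 (array([280.9, 191.8]), array([655.9,  10.5,  62. ]))
top orange 55 (array([270.8, 211.8]), array([596.6,  34.7, 155. ]))
15.025 [501.19806248  37.01525011 227.12705876]
```

apply_moves([
  [0, 0, 45, 0, 0, 0],
  [0, 0, 45, 0, 0, 0],
  [0, 0, 45, 0, 0, 0],
  [0, 0, 30, 0, 0, 0],
  [0, 0, 0, 0, 0, 0],
])

```text
time: 15.65
tool_pos: [498.5, 37.1, 59.6]
tcp_rot: [-180.0, -0.3, 174.7]
ft_force: [-0.8, 0.4, 1.3]
finger_gap: 60.3
grip_force: 0.0
```

apply_moves([
  [0, 0, 0, 0, 0, 0],
  [0, 0, 0, 0, 0, 0],
  [0, 0, 0, 0, 0, 0],
  [0, 0, 0, 0, 0, 0],
  [0, 0, 0, 0, 0, 0],
], fingers=10)

```text
time: 16.27
tool_pos: [502.7, 37.0, 64.4]
tcp_rot: [180.0, 0.2, 174.7]
ft_force: [-0.9, -0.5, 7.2]
finger_gap: 21.0
grip_force: 29.6
```

apply_moves([
  [5, 1.4, 0, 0, 0, 0],
  [8, 2.2, 0, 0, 0, 0],
  [8, 2.2, 0, 0, 0, 0],
  [8, 2.2, 0, 0, 0, 0],
  [8, 2.2, 0, 0, 0, 0],
])

```text
time: 16.9
tool_pos: [466.9, 50.3, 64.4]
tcp_rot: [-180.0, 0.3, 174.7]
ft_force: [2.8, -2.9, 7.9]
finger_gap: 21.3
grip_force: 30.0
```

apply_moves([
  [8, 2.2, 0, 0, 0, 0],
  [8, 2.2, 0, 0, 0, 0],
  [8, 2.1, 0, 0, 0, 0],
  [4.6, 1.2, 0, 0, 0, 0],
  [0, 0, 0, 0, 0, 0],
])

```text
time: 17.52
tool_pos: [438.6, 60.9, 64.3]
tcp_rot: [180.0, 0.2, 174.8]
ft_force: [-1.1, -0.9, 11.6]
finger_gap: 21.0
grip_force: 30.5
```

apply_moves([
  [0, 0, 0, 0, 0, 0],
  [0, 0, 0, 0, 0, 0],
  [0, 0, 0, 0, 0, 0],
  [0, 0, 0, 0, 0, 0],
  [0, 0, 0, 0, 0, 0],
], fingers=60)

```text
time: 18.15
tool_pos: [437.2, 60.9, 62.2]
tcp_rot: [-180.0, -0.0, 174.7]
ft_force: [-0.2, 0.0, 0.1]
finger_gap: 60.1
grip_force: 0.0
```

apply_moves([
  [0, 0, -37, 0, 0, 0],
  [0, 0, -45, 0, 0, 0],
  [0, 0, -45, 0, 0, 0],
  [0, 0, -38, 0, 0, 0],
  [0, 0, 0, 0, 0, 0],
])

```text
time: 18.77
tool_pos: [439.5, 60.9, 231.2]
tcp_rot: [180.0, 0.4, 174.7]
ft_force: [0.7, -0.2, -0.2]
finger_gap: 59.9
grip_force: 0.0
```

apply_moves([
  [-25, -10, 0, 0, 0, 0],
  [-25, -8, 0, 0, 0, 0],
  [0, 0, 0, 0, 0, 0],
  [0, 0, 0, 0, 0, 0],
  [0, 0, 0, 0, 0, 0],
])

```text
time: 19.4
tool_pos: [484.8, 38.7, 226.9]
tcp_rot: [180.0, -0.0, 174.8]
ft_force: [-0.6, -0.0, -0.8]
finger_gap: 60.0
grip_force: 0.0
```

```bash
python3 -c "
from h import *
look('l5',(528.3,58),(591.7,34.3))"
```

```text
wrist red 168 (array([314.1, 235.3]), array([529. ,  58.6,  62. ]))
wrist blue 129 (array([293. , 301.6]), array([592.3,  34.7,  62. ]))
wrist orange 1007 (array([294.8, 370.7]), array([591. ,  34.5, 155. ]))
scene red 6 (array([285.7, 192.2]), array([523.2,  57.4,  62. ]))
scene blue 25 (array([291.1, 221.7]), array([590.2,  35.1,  62. ]))
scene orange 133 (array([291.2, 196.8]), array([591.4,  34. , 155. ]))
top red 0 None
top blue 0 None
top orange 92 (array([271. , 213.8]), array([592.2,  34.1, 155. ]))
19.55 [485.20316301  38.5882859  227.35751349]
```

View pics/l5.png

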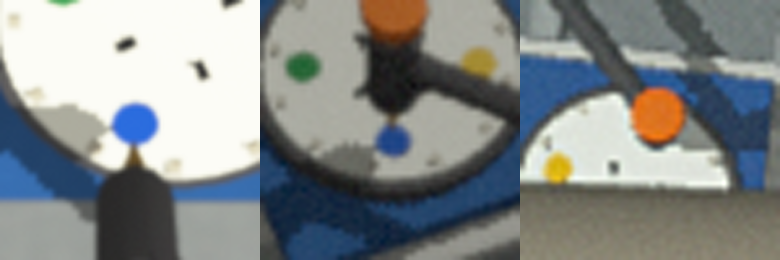

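Blue at crop (135,123) lines up with the tip at (134,150) and measures within about 1 mm of the probe axis. I'll close the fingers and press.

apply_moves([
  [-36, 2, 0, 0, 0, 0],
  [-36, 2, 0, 0, 0, 0],
  [-34.7, 1.6, 0, 0, 0, 0],
  [0, 0, 20, 0, 0, 0],
  [0, 0, 10, 0, 0, 0],
], fingers=0)

```text
time: 20.18
tool_pos: [590.6, 34.3, 194.9]
tcp_rot: [-180.0, -0.2, 174.8]
ft_force: [-0.6, 0.2, 0.5]
finger_gap: -0.3
grip_force: 0.0
```

apply_moves([
  [0, 0, 15, 0, 0, 0],
  [0, 0, 15, 0, 0, 0],
  [0, 0, 7, 0, 0, 0],
  [0, 0, 5, 0, 0, 0],
  [0, 0, 5, 0, 0, 0],
])

```text
time: 20.8
tool_pos: [592.5, 34.2, 150.8]
tcp_rot: [180.0, 0.0, 174.7]
ft_force: [-3.6, 0.4, 4.2]
finger_gap: 0.1
grip_force: 2.3
```

apply_moves([
  [0, 0, 2, 0, 0, 0],
  [0, 0, 2, 0, 0, 0],
  [0, 0, 2, 0, 0, 0],
  [0, 0, 1, 0, 0, 0],
  [0, 0, 0, 0, 0, 0],
])

```text
time: 21.42
tool_pos: [593.0, 34.2, 147.8]
tcp_rot: [180.0, 0.1, 174.8]
ft_force: [-15.1, -0.2, 29.3]
finger_gap: -0.1
grip_force: 14.4
```

The second press also reached the stop. I'll raise and retreat.

apply_moves([
  [0, 0, -10, 0, 0, 0],
  [0, 0, -35, 0, 0, 0],
  [0, 0, -40, 0, 0, 0],
  [36, -2, 0, 0, 0, 0],
  [36, -2, 0, 0, 0, 0],
])

```text
time: 22.05
tool_pos: [520.2, 36.7, 228.9]
tcp_rot: [180.0, 0.1, 174.7]
ft_force: [-0.8, 0.4, 0.7]
finger_gap: -0.1
grip_force: 0.0
```

apply_moves([
  [34, 0, 0, 0, 0, 0],
  [0, 0, 0, 0, 0, 0],
  [0, 0, 0, 0, 0, 0],
  [0, 0, 0, 0, 0, 0],
  [0, 0, 0, 0, 0, 0],
], fingers=60)

```text
time: 22.68
tool_pos: [486.9, 39.8, 228.2]
tcp_rot: [-180.0, -0.0, 174.7]
ft_force: [-0.3, -0.3, -0.1]
finger_gap: 59.8
grip_force: 0.0
```

```bash
python3 -c "
from h import *
look('l6',(528.3,58),(591.7,34.3))
for n in ['flux_jar','cleaner','driver']:
    print(n,[np.round(r['xyz'],1).tolist() for c in ('top','scene') for r in models.place_of(n,c)[:1]])"
```

```text
wrist red 166 (array([312.6, 232.7]), array([529. ,  58.7,  62. ]))
wrist blue 131 (array([291.7, 299. ]), array([592.4,  34.7,  62. ]))
wrist orange 996 (array([292.9, 367.1]), array([591.1,  34.5, 155. ]))
scene red 6 (array([285.7, 192.2]), array([523.2,  57.4,  62. ]))
scene blue 26 (array([291.2, 221.7]), array([590.2,  35.4,  62. ]))
scene orange 131 (array([291.2, 196.8]), array([591.4,  34. , 155. ]))
top red 0 None
top blue 0 None
top orange 93 (array([271. , 213.7]), array([592.3,  34.1, 155. ]))
22.825 [486.58099364  39.85007189 228.12097729]
flux_jar [[567.7, 276.8, -0.9], [561.3, 277.5, 2.3]]
cleaner [[608.5, -170.6, 2.7], [608.3, -173.8, 1.1]]
driver [[472.3, -180.1, -3.7], [473.4, -180.2, 3.3]]
```

The stage is at rest, blue is still centred, the button is back up, and the bystanders have not moved.

```bash
python3 -c "
from h import *
print(job.hand_in())"
```

```text
the job is handed in; nothing more can be done
None
```

I pressed the probe fully down on red, then on blue, with each pad within about 1 mm of centre. I handed the job in at about 23 s, with blue under the raised probe, the stage at rest and the bystanders unmoved. I don't have the judge's verdict.

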